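# Sort stripped handset parts into their trays

## Task

Sort the parts stripped from two handsets into their trays: both battery packs into the red steel tray, both circuit boards into the black antistatic tray and the loudspeaker into the blue tray. Set each one down gently, never dropping it, so that it lies flat on the tray's floor the same way up as it lay on the bench, with nothing overlapping. Leave the dish of screws and the jar of flux where they stand.

Things in the scene. Friction and masses are not known exactly. Their poses are not given: they have to be found in the camera images.
- battery_large: Larger battery pack: hard black case with a white label and an orange stripe on top, brass contacts at its +x end; 56 long, 40 wide, 10 high (mm), about 50 g. Origin: centre of the underside; x along the length, y across the width, z up. Starts flat on the mat (top at z = 0.002), this side up, at any yaw; grip across the width from above.
- battery_small: Smaller battery pack: hard black case with a white label and a green stripe on top, brass contacts at its +x end; 50 long, 36 wide, 10 high (mm), about 40 g. Origin: centre of the underside; x along the length, y across the width, z up. Starts flat on the mat (top at z = 0.002), this side up, at any yaw; grip across the width from above.
- board_large: Larger circuit board on its aluminium carrier: dark blue board with two steel shield cans, aluminium rim; 58 long, 34 wide, carrier 8 high, 10 over the cans (mm), about 45 g. Origin: centre of the underside; x along the length, y across the width, z up. Starts flat on the mat (top at z = 0.002), this side up, at any yaw; grip across the width from above. Hold the carrier's sides.
- board_small: Smaller circuit board on its aluminium carrier: dark blue board with one steel shield can, aluminium rim; 46 long, 28 wide, carrier 8 high, 10 over the can (mm), about 30 g. Origin: centre of the underside; x along the length, y across the width, z up. Starts flat on the mat (top at z = 0.002), this side up, at any yaw; grip across the width from above. Hold the carrier's sides.
- speaker: Loudspeaker module: dark grey plastic block with a round copper-coloured cone and two brass contacts on top; 40 long, 26 wide, 12 high (mm), about 25 g. Origin: centre of the underside; x along the length, y across the width, z up. Starts flat on the mat (top at z = 0.002), this side up, at any yaw; grip across the width from above.
- tray_red: Red painted steel tray, for batteries (mm). 102 (x) by 166 (y) by 22 high outside; walls and floor 3 thick, so inside 96 by 160, floor 3 above the underside. Origin: centre of the underside, which rests on the mat at z = 0.002; z up. Fixed: does not move when touched.
- tray_black: Black ribbed antistatic tray, for circuit boards (mm). 102 (x) by 166 (y) by 22 high outside; walls and floor 3 thick, so inside 96 by 160, floor 3 above the underside. Origin: centre of the underside, which rests on the mat at z = 0.002; z up. Fixed: does not move when touched.
- tray_blue: Blue plastic tray with a flat rim 3 wide and a small tab at each short end, for loudspeakers (mm). 102 (x) by 166 (y) by 22 high outside; walls and floor 3 thick, so inside 96 by 160, floor 3 above the underside. Origin: centre of the underside, which rests on the mat at z = 0.002; z up. Fixed: does not move when touched.
- screw_dish: Round steel dish of tiny screws, 66 across the rim and 14 high (mm), standing loose on the mat among the parts. Origin: centre of the underside. Leave it where it is.
- flux_jar: Small amber glass jar of flux with a black lid, 42 across and 28 high (mm), standing loose on the mat among the parts. Origin: centre of the underside. Leave it where it is. An opened black handset, 150 by 74 by 11 high, also lies loose nearer the robot, clear of the parts.

How it is judged (in metres and radians):
At the end, for the whole second after the job is handed in: Both batteries in the red tray, both boards in the black tray, the loudspeaker in the blue tray: each with its centre over the tray's floor, its underside within 4 mm of the floor, lying flat to within 0.1 rad and the same way up as at the start, released and at rest (x of battery_large in the frame of tray_red between -0.045 and 0.045 m and y of battery_large in the frame of tray_red between -0.077 and 0.077 m and z of battery_large in the frame of tray_red between 0 and 0.007 m and angle between each of battery_large, battery_small, board_large, board_small, speaker's own z axis and vertical below 0.1 rad and linear speed of each of battery_large, battery_small, board_large, board_small, speaker below 0.02 m/s and x of battery_small in the frame of tray_red between -0.045 and 0.045 m and y of battery_small in the frame of tray_red between -0.077 and 0.077 m and z of battery_small in the frame of tray_red between 0 and 0.007 m and x of board_large in the frame of tray_black between -0.045 and 0.045 m and y of board_large in the frame of tray_black between -0.077 and 0.077 m and z of board_large in the frame of tray_black between 0 and 0.007 m and x of board_small in the frame of tray_black between -0.045 and 0.045 m and y of board_small in the frame of tray_black between -0.077 and 0.077 m and z of board_small in the frame of tray_black between 0 and 0.007 m and x of speaker in the frame of tray_blue between -0.045 and 0.045 m and y of speaker in the frame of tray_blue between -0.077 and 0.077 m and z of speaker in the frame of tray_blue between 0 and 0.007 m); the robot touches nothing.
It fails at once if a part dropped: falling free faster than 0.6 m/s (a drop of about 2 cm) ((contact force between battery_large and the fingers below 0.02 N and linear speed of battery_large above 0.6 m/s) or (contact force between battery_small and the fingers below 0.02 N and linear speed of battery_small above 0.6 m/s) or (contact force between board_large and the fingers below 0.02 N and linear speed of board_large above 0.6 m/s) or (contact force between board_small and the fingers below 0.02 N and linear speed of board_small above 0.6 m/s) or (contact force between speaker and the fingers below 0.02 N and linear speed of speaker above 0.6 m/s)).
It fails at once if the jar of flux shifted by more than 15 mm (distance of flux_jar from where it was at the start of the episode above 0.015 m).
It fails at once if the dish of screws shifted by more than 15 mm (distance of screw_dish from where it was at the start of the episode above 0.015 m).
It also fails if it takes over 112 s, if anything falls off the work surface, if the arm or the gripper's body presses on something with over 40 N, if the wrist force passes 120 N, or if a joint passes its speed limit or range.

## Robot

A 7-joint arm with a two-finger parallel gripper is mounted at the origin on the work surface. World frame = base frame: x ahead of the robot, y to its left, z up, the work surface at z = 0. Lengths are in mm, angles in rad, forces in N, time in s.
With the tool pointing down it reaches from about 400 to 875 mm from the base axis. Payload 4.4 kg.
Tool frame: the origin (TCP) lies midway between the tips of the shut fingers; the grasp point (between the pads) lies 19 mm behind it; z points along the fingers, y is the line along which they close (so a half turn about z gives the same grasp; the last joint's range is limited). The gripper opens to 85 mm and grips with 20 to 120 N. Pads are 22 mm wide; open, the fingers measure 114 mm over their backs; the gripper's body (76 mm by 85 mm) begins 54 mm behind the grasp point. The pads swing forward as they close: fully open they stand 13 mm farther back than shut.
Start: joints at [-1.385, 0.628, 0.038, 1.517, -0.027, 0.996, -0.02], TCP at [161.921, 629.523, 231.313] pointing down, gripper open.
Joint ranges: [-3.06, 3.06], [-0.37, 2.12], [-1.25, 1.32], [0.18, 2.47], [-1.1, 4.24], [0.23, 1.98], [-2.94, 2.94]. Speed limits (rad/s): [2.57, 2.57, 3.14, 3.14, 3.14, 3.14, 3.14].

## Interface

Orientations are given as [roll, pitch, yaw] about the fixed x, y, z axes, in that order (R = Rz(yaw) Ry(pitch) Rx(roll)).
In Python, from cell import ctrl, get_image, get_calibration gives the robot as it stands.
- The arm moves only by the shell command python3 -m creep 'ROWS'. ROWS is JSON, a list of rows, each an object of numbers: "dx", "dy", "dz": the shift along the world's x, y, z normalised to -1 to 1, where 1 is 0.4 m; "rx", "ry", "rz": the turn, a rotation vector about the world's x, y, z normalised to -1 to 1, where 1 is 2 pi rad; "grip": the closure, from -1 (fully open) to 1 (shut). A call has exactly 5 rows; each row is the pose to reach, as a shift and turn from the pose commanded when the call began, turning the shorter way round; what a row does not reach only later rows make up. A row lasts 1/8 s, in which the tool goes at most 62.5 mm and 10.7 degrees, less where a joint would pass 70% of its speed; a pose out of reach is approached as far as the arm can. A call with a number of a shift or a turn outside -1 to 1 is refused whole. A call with a gripper value outside its range is refused whole. The fingers move at their own pace and stop on an object; the grip force is fixed at half the most. Time passes only in rows, so rows that repeat a pose let the fingers close, or fill a call up. It gives the time, the measured TCP pose, the force, the opening and the grip force at its end, in the units of the state.
- ctrl.read_state(): the state, without advancing time (a new reading comes with each control period).
- get_image(name): name is "scene" or "side" or "wrist"; returns the picture (420x560x3 uint8, red, green, blue); there is no depth.
- get_calibration(name): a dict with "mtx" (3x3 intrinsics, pixels), "world_from_camera" (4x4, takes a point from camera to world coordinates). Camera axes: x right, y down, z forward; pixel columns grow to the right and rows downward; lengths in mm; the calibration is good to about 2 mm. A picture is of the moment at which its call begins: read the wrist's pose just before it. get_calibration takes no time and is no camera call; for the wrist camera it gives the pose at the moment of the call.
- ctrl.finish_job(): hands the job in; it is judged then, once.
The state is a dict: "clock": time; "qpos": joint angles; "qd": joint speeds; "tau": joint torques, N m; "eef_pos": TCP position; "tool_rot": TCP orientation; "force": force on the tool from outside, world axes, zero at the start; "torque": the same for the moment, N m; "width": finger opening in mm; "gripper_force": force on a finger pad.
Only numpy, scipy, OpenCV 4.12 (cv2) and the standard library are available. Lean on these libraries where they do the work, as an engineer would, in place of code of your own. Each camera call takes 0.05 s, during which the arm holds its last target. There are 200 camera calls.

## Working session

There is one attempt and no reset: what is moved stays moved. The work goes in short steps, Python scripts to look and compute and a shell command to move; the robot and the scene stay as the last step left them, time stands still between calls to the robot, and variables do not carry over. Pictures are saved under pics/ and viewed, at most 14 in all, crops included, and the job is handed in when it is done.

```bash
mkdir -p pics; ls
cat > h.py <<'E'
import numpy as np, cv2
from cell import ctrl, get_image, get_calibration
def save(n,f):
    im=get_image(n); cv2.imwrite('pics/'+f,im[:,:,::-1]); return im
def ray(n,uv,z,c=None):
    c=c or get_calibration(n); K=np.array(c['mtx']);T=np.array(c['world_from_camera'])
    d=T[:3,:3]@np.linalg.solve(K,[uv[0],uv[1],1.]); o=T[:3,3]
    return o+d*(z-o[2])/d[2]
E
python3 - <<'E'
from h import *
s=ctrl.read_state();print(s)
for n in('scene','side','wrist'):
    save(n,n+'0.png');c=get_calibration(n);print(n,np.round(c['mtx'],1).tolist(),np.round(c['world_from_camera'],3).tolist())
E
```

```text
pics
{'clock': 0.0, 'qpos': array([-1.38478629,  0.62936438,  0.03844104,  1.51837959, -0.02701596,
        0.99629652, -0.02000736]), 'qd': array([ 2.45080344e-04,  1.37846752e-04, -7.87230256e-04, -1.22878763e-03,
       -3.71623424e-05,  3.41906416e-04,  1.31744665e-03]), 'tau': array([ 6.51141272e-04, -5.63389671e+01,  1.22665387e+00, -1.93451232e+01,
        1.10514939e-02,  1.03195276e-02, -6.75790687e-06]), 'eef_pos': array([161.76182745, 628.89609183, 230.37353671]), 'tool_rot': array([-3.13966272e+00,  1.28123923e-05,  2.88976706e+00]), 'force': array([ 0.31544537, -0.17770153, -0.36449189]), 'torque': array([-0.01291387,  0.01646568,  0.03738234]), 'gripper_force': 0.0, 'width': 85.08984968612562}
scene [[482.3, 0.0, 273.2], [0.0, 482.3, 213.5], [0.0, 0.0, 1.0]] [[-0.804, 0.498, -0.325, 805.259], [0.594, 0.667, -0.449, 411.144], [-0.007, -0.554, -0.832, 807.267], [0.0, 0.0, 0.0, 1.0]]
side [[418.3, 0.0, 280.4], [0.0, 418.3, 204.5], [0.0, 0.0, 1.0]] [[0.889, -0.253, 0.382, 184.289], [-0.458, -0.518, 0.723, -588.979], [0.014, -0.817, -0.576, 515.096], [0.0, 0.0, 0.0, 1.0]]
wrist [[297.4, 0.0, 279.8], [0.0, 297.4, 212.8], [0.0, 0.0, 1.0]] [[0.249, 0.935, 0.254, 98.686], [0.969, -0.24, -0.066, 645.018], [-0.001, 0.262, -0.965, 374.05], [0.0, 0.0, 0.0, 1.0]]
```

View pics/scene0.png

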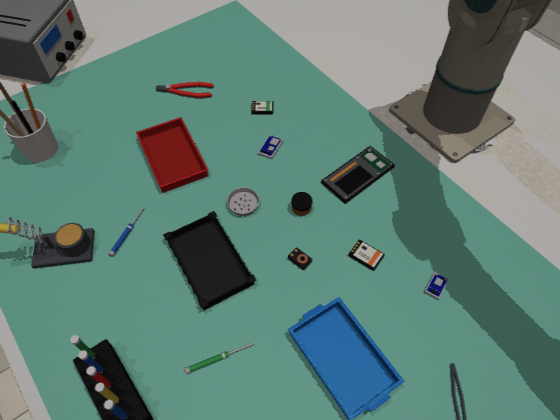

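View pics/wrist0.png

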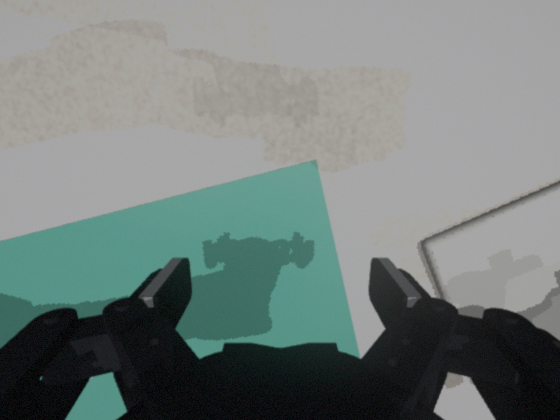

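The scene shows the red tray at (172,153), black (209,260) and blue (345,357). The parts are at (262,107), (270,147), (300,258), (366,254) and (436,285), the dish at (243,202) and the jar at (302,204). The wrist view shows only mat and floor. I'll enlarge the scene to measure.

Run:
```python
import cv2
a=cv2.imread('pics/scene0.png')
def c(x,y,w=40,h=30): return cv2.resize(a[y-h:y+h,x-w:x+w],None,fx=5,fy=5,interpolation=cv2.INTER_CUBIC)
import numpy as np
z=np.zeros((600,800,3),np.uint8)
z[:300,:400]=c(264,127,40,30);z[:300,400:]=c(300,254);z[300:,:400]=c(366,254);z[300:,400:]=c(436,285)
cv2.imwrite('pics/m.png',z)
```

```text
(no output)
```

View pics/m.png

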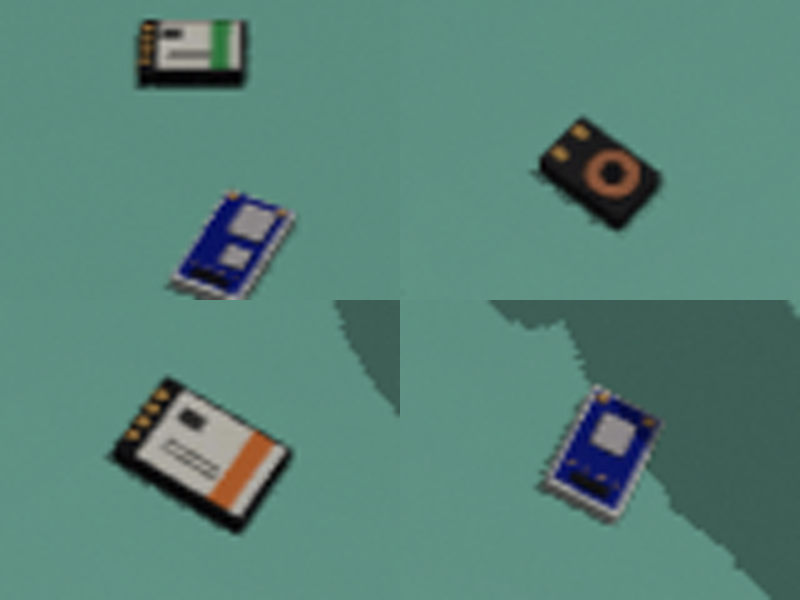

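View pics/side0.png

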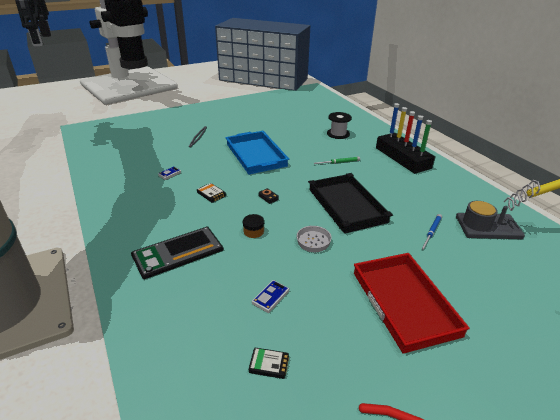

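```bash
cat > fit.py <<'E'
from h import *
def rect(pts,z,n='scene',c=None):
    P=np.array([ray(n,p,z,c)[:2] for p in pts]); m=P.mean(0)
    e=[np.linalg.norm(P[(i+1)%4]-P[i]) for i in range(4)]
    i=0 if e[0]+e[2]>e[1]+e[3] else 1
    d=P[(i+1)%4]-P[i]-(P[(i+3)%4]-P[(i+2)%4])
    return np.round(m,1),'yaw %.1f'%(np.degrees(np.arctan2(d[1],d[0]))%180),np.round(e)
E
python3 - <<'E'
from fit import *
def g(pts,o,off=(0,0)): return [(o[0]+(p[0]-off[0])/5-.4,o[1]+(p[1]-off[1])/5-.4) for p in pts]
print('bs',rect(g([(143,20),(245,20),(245,70),(140,70)],(224,97)),12))
print('bl',rect(g([(226,192),(296,213),(240,296),(172,278)],(224,97)),10))
print('sp',rect(g([(580,118),(662,180),(618,217),(540,160)],(260,224),(400,0)),14))
print('Bl',rect(g([(168,380),(292,452),(240,522),(115,448)],(326,224),(0,300)),12))
print('bs2',rect(g([(598,388),(660,422),(615,515),(545,480)],(396,255),(400,300)),10))
print('red',rect([(138,133),(184,119),(207,178),(161,190)],24))
print('black',rect([(165,236),(213,214),(254,290),(204,305)],24))
print('blue',rect([(289,333),(339,299),(402,378),(349,416)],24))
print('dish',ray('scene',(243,201),14)[:2],'jar',ray('scene',(302,200),30)[:2])
E
```

```text
bs (array([ 335.8, -275.9]), 'yaw 143.1', array([48., 33., 49., 33.]))
bl (array([ 392.5, -166.8]), 'yaw 27.5', array([34., 54., 31., 55.]))
sp (array([514.5,  91.4]), 'yaw 102.5', array([40., 23., 37., 24.]))
Bl (array([408.6, 159.1]), 'yaw 107.7', array([54., 37., 53., 37.]))
bs2 (array([349.6, 281.4]), 'yaw 19.6', array([24., 43., 26., 45.]))
red (array([ 581. , -263.1]), 'yaw 76.2', array([106., 180.,  96., 171.]))
black (array([655.2,  -1.1]), 'yaw 82.8', array([101., 182.,  91., 164.]))
blue (array([571.1, 279.5]), 'yaw 87.5', array([107., 162., 105., 158.]))
dish [526.35391211 -77.3265313 ] jar [4.37317971e+02 1.58870217e-01]
```

Run:
```python
import cv2,numpy as np
a=cv2.imread('pics/scene0.png')
c=lambda x,y,w,h,f:cv2.resize(a[y:y+h,x:x+w],None,fx=f,fy=f,interpolation=cv2.INTER_CUBIC)
z=np.zeros((600,800,3),np.uint8)
z[:300,:400]=c(125,105,100,75,4);z[300:,:400]=c(125,145,100,75,4)
z[:600,400:]=c(158,205,100,150,4);
cv2.imwrite('pics/t1.png',z)
z=c(280,290,130,135,4.4)[:600,:800];cv2.imwrite('pics/t2.png',z)
```

```text
(no output)
```

View pics/t1.png

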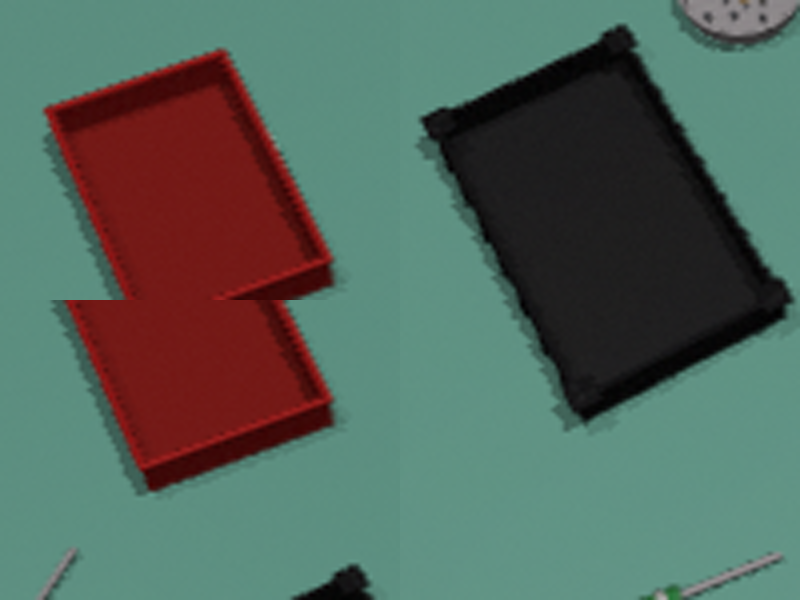

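View pics/t2.png

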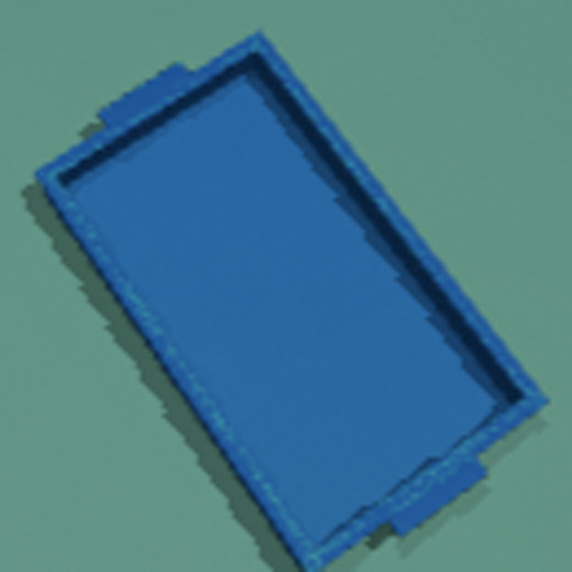

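Run:
```python
from fit import *
g=lambda p,o,f,off=(0,0):(o[0]+(p[0]-off[0])/f-.4,o[1]+(p[1]-off[1])/f-.4)
a=(125,105)
def T(n,pts,t=24):
    m,y,e=rect(pts,t); y=np.radians(float(y[4:])); d=np.array([np.cos(y),np.sin(y)])
    print(n,m,np.degrees(y)-90,e,'+33',np.round(m+33*d,1),'-33',np.round(m-33*d,1))
T('red',[g((45,110),a,4),g((225,50),a,4),g((331,262),a,4),g((147,466),(125,145),4,(0,300))])
T('black',[g(p,(158,205),4,(400,0)) for p in [(432,122),(622,38),(780,296),(582,395)]])
T('blue',[g(p,(280,290),4.4) for p in [(37,175),(260,33),(549,400),(312,570)]])
```

```text
red [ 578.  -273.2] -10.5 [105. 169.  99. 167.] +33 [ 584.  -240.8] -33 [ 572.  -305.6]
black [651.9  -7. ] -6.099999999999994 [ 99. 161.  97. 161.] +33 [655.4  25.8] -33 [648.4 -39.8]
blue [570.2 279.7] -3.299999999999997 [107. 170. 107. 169.] +33 [572.1 312.6] -33 [568.3 246.8]
```

```bash
python3 -m creep '[{"dx":0.05,"dy":-0.09,"dz":-0.03,"rz":0.012,"grip":-1},{"dx":0.12,"dy":-0.22,"dz":-0.08,"rz":0.025,"grip":-1},{"dx":0.2,"dy":-0.36,"dz":-0.12,"rz":0.04,"grip":-1},{"dx":0.25,"dy":-0.46,"dz":-0.16,"rz":0.06,"grip":-1},{"dx":0.28,"dy":-0.52,"dz":-0.18,"rz":0.08,"grip":-1}]'
python3 -m creep '[{"dx":0.06,"dy":-0.11,"dz":-0.04,"rz":0.01,"grip":-1},{"dx":0.12,"dy":-0.22,"dz":-0.08,"rz":0.0145,"grip":-1},{"dx":0.17,"dy":-0.32,"dz":-0.1,"rz":0.0145,"grip":-1},{"dx":0.19,"dy":-0.35,"dz":-0.1,"rz":0.0145,"grip":-1},{"dx":0.19,"dy":-0.35,"dz":-0.1,"rz":0.0145,"grip":-1}]'
python3 -c "
from h import *
s=ctrl.read_state();save('wrist','w1.png');print(s['clock'],s['eef_pos'],np.degrees(s['tool_rot']),s['qpos'].round(2))"
```

```text
0.15 [161.778037   629.07045675 230.61980441] [-1.79917897e+02  8.78959527e-04  1.65576004e+02] [-1.38  0.63  0.04  1.52 -0.03  1.   -0.02]$[0]: bad value
$[0]: bad value
```

View pics/w1.png

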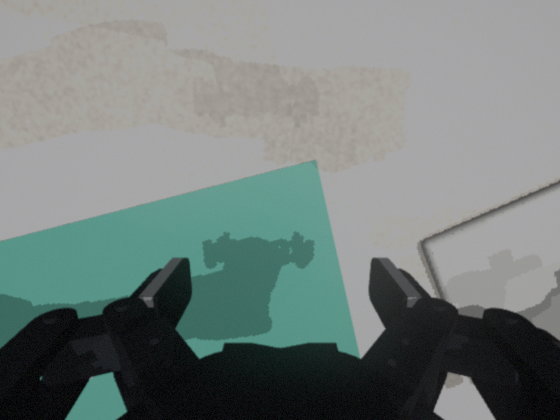

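The wrist picture is unchanged: the rows were refused, probably because rx and ry were missing. I'll give every key.

```bash
python3 -m creep '[{"dx":0.05,"dy":-0.09,"dz":-0.03,"rx":0,"ry":0,"rz":0.012,"grip":-1},{"dx":0.12,"dy":-0.22,"dz":-0.08,"rx":0,"ry":0,"rz":0.025,"grip":-1},{"dx":0.19,"dy":-0.34,"dz":-0.12,"rx":0,"ry":0,"rz":0.04,"grip":-1},{"dx":0.25,"dy":-0.46,"dz":-0.16,"rx":0,"ry":0,"rz":0.06,"grip":-1},{"dx":0.28,"dy":-0.52,"dz":-0.18,"rx":0,"ry":0,"rz":0.08,"grip":-1}]'
python3 -c "
from h import *
s=ctrl.read_state();print(s['clock'],s['eef_pos'],np.degrees(s['tool_rot']),s['qpos'].round(2))"
```

```text
clock: 0.82
eef_pos: [275.2, 417.8, 158.5]
tool_rot: [-3.139, -0.001, -2.89]
force: [0.4, 0.6, 0.6]
width: 85.2
gripper_force: 0.0
0.825 [275.21948592 417.79975257 158.53085435] [-1.79835197e+02 -6.07682762e-02 -1.65575883e+02] [-0.97  0.53 -0.11  2.    0.1   0.62  0.68]
```

```bash
python3 -m creep '[{"dx":0.06,"dy":-0.11,"dz":-0.08,"rx":0,"ry":0,"rz":0.01,"grip":-1},{"dx":0.12,"dy":-0.22,"dz":-0.15,"rx":0,"ry":0,"rz":0.0145,"grip":-1},{"dx":0.17,"dy":-0.32,"dz":-0.2,"rx":0,"ry":0,"rz":0.0145,"grip":-1},{"dx":0.188,"dy":-0.345,"dz":-0.24,"rx":0,"ry":0,"rz":0.0145,"grip":-1},{"dx":0.188,"dy":-0.345,"dz":-0.24,"rx":0,"ry":0,"rz":0.0145,"grip":-1}]'
python3 -c "
from h import *
s=ctrl.read_state();c=get_calibration('wrist');print(np.round(c['world_from_camera'],3).tolist());save('wrist','w2.png');print(s['clock'],s['eef_pos'],np.degrees(s['tool_rot']),s['qpos'].round(2))"
```

```text
clock: 1.45
eef_pos: [349.2, 282.1, 62.5]
tool_rot: [-3.14, -0.002, -2.802]
force: [0.5, 0.6, 0.1]
width: 85.3
gripper_force: 0.0
[[-0.333, 0.91, 0.246, 288.014], [0.943, 0.322, 0.086, 259.706], [-0.001, 0.26, -0.965, 206.101], [0.0, 0.0, 0.0, 1.0]]
1.45 [349.24748458 282.12902885  62.52646143] [-1.79928864e+02 -1.15373636e-01 -1.60551744e+02] [-0.67  0.66 -0.1   2.2   0.21  0.3   0.95]
```

View pics/w2.png

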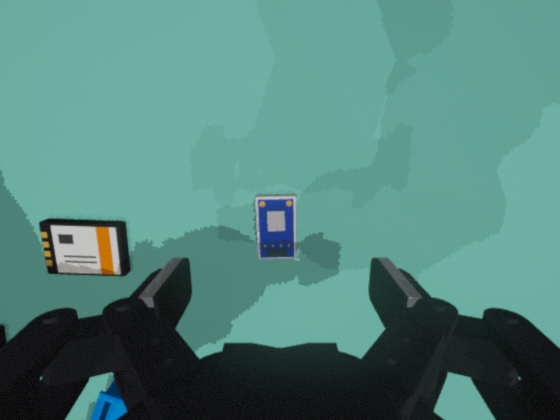

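The board is centred at about (277,227) and lies nearly square to the fingers. The large battery is at (86,247).

Run:
```python
from fit import *
s=ctrl.read_state();print(s['eef_pos'])
print(rect([(255,195),(296,194),(298,258),(258,259)],10,'wrist'))
print(rect([(42,219),(126,221),(129,275),(49,272)],12,'wrist'))
```

```text
[349.10586016 283.6529012   63.17747621]
(array([348.6, 280.4]), 'yaw 21.6', array([28., 47., 29., 47.]))
(array([406.5, 159.6]), 'yaw 107.7', array([57., 41., 57., 40.]))
```

```bash
python3 -m creep '[{"dx":0,"dy":-0.004,"dz":-0.06,"rx":0,"ry":0,"rz":0.005,"grip":-1},{"dx":0,"dy":-0.006,"dz":-0.11,"rx":0,"ry":0,"rz":0.005,"grip":-1},{"dx":0,"dy":-0.006,"dz":-0.135,"rx":0,"ry":0,"rz":0.005,"grip":-0.5},{"dx":0,"dy":-0.006,"dz":-0.145,"rx":0,"ry":0,"rz":0.005,"grip":-0.2},{"dx":0,"dy":-0.006,"dz":-0.145,"rx":0,"ry":0,"rz":0.005,"grip":0}]'
```

```text
clock: 2.12
eef_pos: [349.0, 282.5, 5.7]
tool_rot: [3.141, 0.001, -2.766]
force: [0.6, 0.6, -0.2]
width: 42.4
gripper_force: 0.0
```

```bash
python3 -m creep '[{"dx":0,"dy":-0.002,"dz":-0.002,"rx":0,"ry":0,"rz":0,"grip":0.2},{"dx":0,"dy":-0.002,"dz":-0.003,"rx":0,"ry":0,"rz":0,"grip":0.4},{"dx":0,"dy":-0.002,"dz":-0.003,"rx":0,"ry":0,"rz":0,"grip":1},{"dx":0,"dy":-0.002,"dz":-0.003,"rx":0,"ry":0,"rz":0,"grip":1},{"dx":0,"dy":-0.002,"dz":-0.003,"rx":0,"ry":0,"rz":0,"grip":1}]'
```

```text
clock: 2.75
eef_pos: [349.3, 280.9, 5.2]
tool_rot: [3.141, 0.002, -2.768]
force: [-1.2, -0.2, 10.0]
width: 25.5
gripper_force: 58.4
```

```bash
python3 -m creep '[{"dx":0,"dy":0,"dz":0.05,"rx":0,"ry":0,"rz":0,"grip":1},{"dx":0.03,"dy":-0.02,"dz":0.15,"rx":0,"ry":0,"rz":-0.01,"grip":1},{"dx":0.12,"dy":-0.1,"dz":0.19,"rx":0,"ry":0,"rz":-0.03,"grip":1},{"dx":0.22,"dy":-0.19,"dz":0.2,"rx":0,"ry":0,"rz":-0.05,"grip":1},{"dx":0.32,"dy":-0.27,"dz":0.2,"rx":0,"ry":0,"rz":-0.07,"grip":1}]'
```

```text
clock: 3.38
eef_pos: [478.6, 171.1, 85.2]
tool_rot: [3.141, 0.001, 3.071]
force: [0.9, 1.2, -0.2]
width: 25.6
gripper_force: 59.4
```

```bash
python3 -m creep '[{"dx":0.1,"dy":-0.08,"dz":0,"rx":0,"ry":0,"rz":-0.005,"grip":1},{"dx":0.21,"dy":-0.17,"dz":0,"rx":0,"ry":0,"rz":-0.006,"grip":1},{"dx":0.32,"dy":-0.26,"dz":0,"rx":0,"ry":0,"rz":-0.006,"grip":1},{"dx":0.4,"dy":-0.33,"dz":-0.02,"rx":0,"ry":0,"rz":-0.006,"grip":1},{"dx":0.442,"dy":-0.363,"dz":-0.06,"rx":0,"ry":0,"rz":-0.006,"grip":1}]'
python3 -c "
from h import *
save('side','s1.png');save('wrist','w3.png');print(ctrl.read_state()['eef_pos'])"
```

```text
clock: 4.0
eef_pos: [656.2, 24.1, 60.6]
tool_rot: [-3.141, 0.003, 3.034]
force: [0.8, 1.0, -0.6]
width: 25.7
gripper_force: 59.4
[654.34148062  23.84537034  58.40193121]
```

View pics/w3.png

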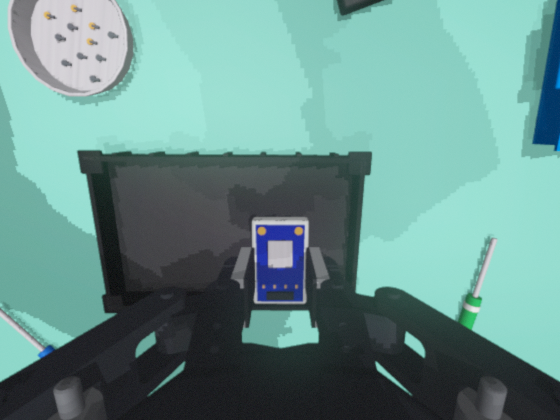

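```bash
python3 -m creep '[{"dx":0,"dy":0,"dz":-0.05,"rx":0,"ry":0,"rz":0,"grip":1},{"dx":0,"dy":0.003,"dz":-0.09,"rx":0,"ry":0,"rz":0,"grip":1},{"dx":0,"dy":0.003,"dz":-0.112,"rx":0,"ry":0,"rz":0,"grip":1},{"dx":0,"dy":0.003,"dz":-0.12,"rx":0,"ry":0,"rz":0,"grip":1},{"dx":0,"dy":0.003,"dz":-0.12,"rx":0,"ry":0,"rz":0,"grip":1}]'
```

```text
clock: 4.72
eef_pos: [654.0, 28.5, 12.2]
tool_rot: [3.142, 0.0, 3.038]
force: [0.9, -0.3, -0.7]
width: 25.4
gripper_force: 59.4
```

```bash
python3 -m creep '[{"dx":0,"dy":0,"dz":-0.005,"rx":0,"ry":0,"rz":0,"grip":1},{"dx":0,"dy":0,"dz":-0.009,"rx":0,"ry":0,"rz":0,"grip":1},{"dx":0,"dy":0,"dz":-0.009,"rx":0,"ry":0,"rz":0,"grip":1},{"dx":0,"dy":0,"dz":-0.009,"rx":0,"ry":0,"rz":0,"grip":0.3},{"dx":0,"dy":0,"dz":-0.009,"rx":0,"ry":0,"rz":0,"grip":0.1}]'
```

```text
clock: 5.35
eef_pos: [654.0, 28.4, 8.6]
tool_rot: [3.141, 0.0, 3.037]
force: [0.3, -0.6, -0.1]
width: 38.5
gripper_force: 0.0
```

```bash
python3 -m creep '[{"dx":0,"dy":0,"dz":0.06,"rx":0,"ry":0,"rz":0,"grip":0.1},{"dx":0,"dy":0,"dz":0.15,"rx":0,"ry":0,"rz":-0.02,"grip":-0.5},{"dx":-0.09,"dy":0.05,"dz":0.19,"rx":0,"ry":0,"rz":-0.045,"grip":-1},{"dx":-0.21,"dy":0.11,"dz":0.19,"rx":0,"ry":0,"rz":-0.07,"grip":-1},{"dx":-0.33,"dy":0.175,"dz":0.19,"rx":0,"ry":0,"rz":-0.095,"grip":-1}]'
python3 -m creep '[{"dx":-0.12,"dy":0.06,"dz":-0.02,"rx":0,"ry":0,"rz":-0.025,"grip":-1},{"dx":-0.22,"dy":0.115,"dz":-0.06,"rx":0,"ry":0,"rz":-0.05,"grip":-1},{"dx":-0.27,"dy":0.142,"dz":-0.1,"rx":0,"ry":0,"rz":-0.075,"grip":-0.8},{"dx":-0.287,"dy":0.152,"dz":-0.12,"rx":0,"ry":0,"rz":-0.088,"grip":-0.8},{"dx":-0.287,"dy":0.152,"dz":-0.12,"rx":0,"ry":0,"rz":-0.088,"grip":-0.8}]'
```

```text
clock: 5.98
eef_pos: [520.9, 99.0, 85.1]
tool_rot: [3.14, 0.0, 2.434]
force: [0.2, 0.9, -0.3]
width: 85.6
gripper_force: 0.0
clock: 6.6
eef_pos: [406.3, 160.0, 36.3]
tool_rot: [-3.141, -0.001, 1.889]
force: [0.6, 0.3, 0.7]
width: 76.8
gripper_force: 0.0
```

```bash
python3 -m creep '[{"dx":0,"dy":0,"dz":-0.04,"rx":0,"ry":0,"rz":-0.001,"grip":-0.6},{"dx":0,"dy":0,"dz":-0.066,"rx":0,"ry":0,"rz":-0.001,"grip":-0.4},{"dx":0,"dy":0,"dz":-0.076,"rx":0,"ry":0,"rz":-0.001,"grip":-0.3},{"dx":0,"dy":0,"dz":-0.076,"rx":0,"ry":0,"rz":-0.001,"grip":-0.2},{"dx":0,"dy":0,"dz":-0.076,"rx":0,"ry":0,"rz":-0.001,"grip":-0.1}]'
python3 -m creep '[{"dx":0,"dy":0,"dz":0,"rx":0,"ry":0,"rz":0,"grip":0.1},{"dx":0,"dy":0,"dz":0,"rx":0,"ry":0,"rz":0,"grip":1},{"dx":0,"dy":0,"dz":0,"rx":0,"ry":0,"rz":0,"grip":1},{"dx":0,"dy":0,"dz":0,"rx":0,"ry":0,"rz":0,"grip":1},{"dx":0,"dy":0,"dz":0,"rx":0,"ry":0,"rz":0,"grip":1}]'
```

```text
clock: 7.22
eef_pos: [407.4, 159.3, 6.3]
tool_rot: [3.141, -0.0, 1.881]
force: [-0.4, 0.5, -0.3]
width: 47.1
gripper_force: 0.0
clock: 7.85
eef_pos: [407.4, 159.2, 6.9]
tool_rot: [3.14, 0.0, 1.881]
force: [-0.3, -0.8, 6.4]
width: 37.4
gripper_force: 59.2
```

```bash
python3 -m creep '[{"dx":0,"dy":0,"dz":0.05,"rx":0,"ry":0,"rz":0.01,"grip":1},{"dx":0.01,"dy":-0.03,"dz":0.15,"rx":0,"ry":0,"rz":0.03,"grip":1},{"dx":0.05,"dy":-0.13,"dz":0.21,"rx":0,"ry":0,"rz":0.055,"grip":1},{"dx":0.11,"dy":-0.25,"dz":0.22,"rx":0,"ry":0,"rz":0.08,"grip":1},{"dx":0.17,"dy":-0.38,"dz":0.22,"rx":0,"ry":0,"rz":0.1,"grip":1}]'
python3 -m creep '[{"dx":0.06,"dy":-0.13,"dz":0,"rx":0,"ry":0,"rz":0.02,"grip":1},{"dx":0.12,"dy":-0.26,"dz":0,"rx":0,"ry":0,"rz":0.04,"grip":1},{"dx":0.18,"dy":-0.39,"dz":0,"rx":0,"ry":0,"rz":0.055,"grip":1},{"dx":0.23,"dy":-0.51,"dz":0,"rx":0,"ry":0,"rz":0.065,"grip":1},{"dx":0.26,"dy":-0.58,"dz":-0.03,"rx":0,"ry":0,"rz":0.07,"grip":1}]'
```

```text
clock: 8.48
eef_pos: [476.3, 5.8, 95.1]
tool_rot: [3.14, 0.001, 2.515]
force: [0.7, 1.4, -1.1]
width: 37.4
gripper_force: 60.5
clock: 9.1
eef_pos: [579.8, -228.7, 82.3]
tool_rot: [-3.14, 0.001, 2.947]
force: [-0.3, 1.3, -1.2]
width: 37.3
gripper_force: 60.5
```

```bash
python3 -m creep '[{"dx":0.01,"dy":-0.03,"dz":-0.02,"rx":0,"ry":0,"rz":0.002,"grip":1},{"dx":0.01,"dy":-0.03,"dz":-0.08,"rx":0,"ry":0,"rz":0.002,"grip":1},{"dx":0.01,"dy":-0.03,"dz":-0.13,"rx":0,"ry":0,"rz":0.002,"grip":1},{"dx":0.01,"dy":-0.03,"dz":-0.165,"rx":0,"ry":0,"rz":0.002,"grip":1},{"dx":0.01,"dy":-0.03,"dz":-0.17,"rx":0,"ry":0,"rz":0.002,"grip":1}]'
python3 -c "
from h import *
save('scene','sc1.png');print(ctrl.read_state()['eef_pos'])"
```

```text
clock: 9.72
eef_pos: [582.3, -235.7, 12.8]
tool_rot: [3.141, -0.002, 2.964]
force: [0.4, 1.0, -0.1]
width: 37.5
gripper_force: 60.4
[ 582.83271584 -235.95876491   13.40462183]
```

View pics/sc1.png

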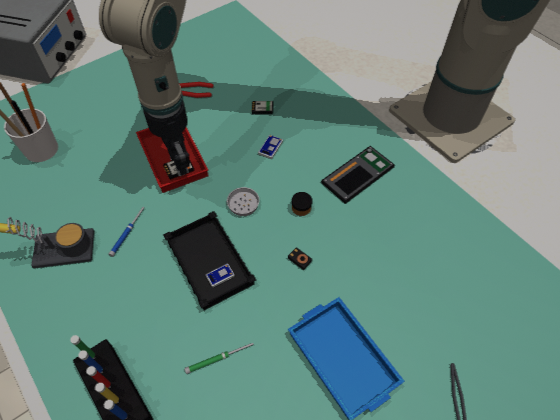

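The small board lies flat in the black tray at (220,275), and the large battery is over the red tray. I'll lower and release it.

```bash
python3 -m creep '[{"dx":0.002,"dy":-0.011,"dz":-0.004,"rx":0,"ry":0,"rz":0,"grip":1},{"dx":0.002,"dy":-0.011,"dz":-0.009,"rx":0,"ry":0,"rz":0,"grip":1},{"dx":0.002,"dy":-0.011,"dz":-0.009,"rx":0,"ry":0,"rz":0,"grip":1},{"dx":0.002,"dy":-0.011,"dz":-0.009,"rx":0,"ry":0,"rz":0,"grip":0},{"dx":0.002,"dy":-0.011,"dz":-0.009,"rx":0,"ry":0,"rz":0,"grip":-0.1}]'
```

```text
clock: 10.4
eef_pos: [584.1, -241.2, 10.7]
tool_rot: [3.142, 0.0, 2.962]
force: [-0.2, -0.5, 0.0]
width: 47.0
gripper_force: 0.0
```

```bash
python3 -m creep '[{"dx":0,"dy":0,"dz":0.06,"rx":0,"ry":0,"rz":0,"grip":-0.1},{"dx":0,"dy":0,"dz":0.15,"rx":0,"ry":0,"rz":0.02,"grip":-0.5},{"dx":-0.1,"dy":0.04,"dz":0.19,"rx":0,"ry":0,"rz":0.045,"grip":-1},{"dx":-0.22,"dy":0.086,"dz":0.19,"rx":0,"ry":0,"rz":0.07,"grip":-1},{"dx":-0.34,"dy":0.132,"dz":0.18,"rx":0,"ry":0,"rz":0.095,"grip":-1}]'
python3 -c "
from h import *
s=ctrl.read_state();save('wrist','w4.png');print(s['eef_pos'],np.degrees(s['tool_rot']),s['qpos'].round(2))"
```

```text
clock: 11.02
eef_pos: [447.5, -188.2, 84.5]
tool_rot: [-3.139, 0.002, -2.719]
force: [0.4, -0.2, -0.6]
width: 85.2
gripper_force: 0.0
[ 447.52225078 -188.20685259   84.51498073] [-1.79840601e+02  1.09531227e-01 -1.55792126e+02] [ 0.99  0.88 -1.05  2.08  1.07  0.86  1.28]
```

View pics/w4.png

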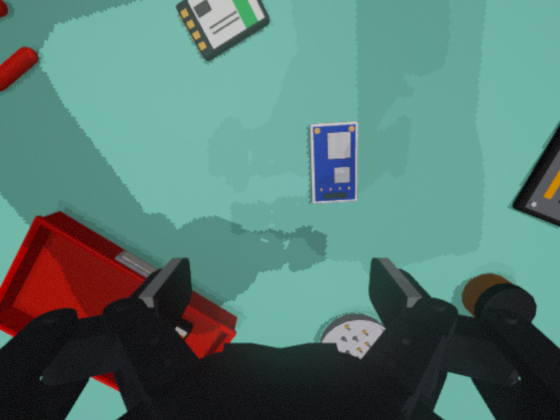

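The large board is at (334,162), about 4° off the tool axis. The small battery is at the top (224,20).

Run:
```python
from fit import *
s=ctrl.read_state();print(s['eef_pos'],np.degrees(s['tool_rot'])[2]%360,s['qpos'].round(2))
print(rect([(309.5,124),(356,122),(357.5,201),(312,203)],10,'wrist'))
```

```text
[ 437.63513228 -185.62586993   82.89667731] 204.7475632984826 [ 0.99  0.88 -1.05  2.1   1.07  0.87  1.28]
(array([ 381.6, -169.1]), 'yaw 28.9', array([33., 57., 34., 57.]))
```

```bash
python3 -m creep '[{"dx":-0.06,"dy":0.02,"dz":-0.02,"rx":0,"ry":0,"rz":0.006,"grip":-0.8},{"dx":-0.12,"dy":0.041,"dz":-0.06,"rx":0,"ry":0,"rz":0.012,"grip":-0.7},{"dx":-0.14,"dy":0.048,"dz":-0.1,"rx":0,"ry":0,"rz":0.012,"grip":-0.6},{"dx":-0.14,"dy":0.048,"dz":-0.12,"rx":0,"ry":0,"rz":0.012,"grip":-0.6},{"dx":-0.14,"dy":0.048,"dz":-0.12,"rx":0,"ry":0,"rz":0.012,"grip":-0.6}]'
python3 -c "
from h import *
s=ctrl.read_state();print(s['eef_pos'],np.degrees(s['tool_rot'])%360,s['qpos'].round(2))"
```

```text
clock: 11.7
eef_pos: [393.1, -169.5, 34.9]
tool_rot: [-3.141, 0.001, -2.649]
force: [0.0, 0.1, 0.1]
width: 68.0
gripper_force: 0.0
[ 393.05068616 -169.49191567   34.90343619] [1.80057279e+02 4.27327246e-02 2.08212101e+02] [ 0.96  0.92 -0.96  2.25  1.29  0.75  1.1 ]
```

Well placed. Descend to z≈5.5 and grip.

```bash
python3 -m creep '[{"dx":0,"dy":0,"dz":-0.04,"rx":0,"ry":0,"rz":0,"grip":-0.5},{"dx":0,"dy":0,"dz":-0.064,"rx":0,"ry":0,"rz":0,"grip":-0.3},{"dx":0,"dy":0,"dz":-0.073,"rx":0,"ry":0,"rz":0,"grip":-0.2},{"dx":0,"dy":0,"dz":-0.073,"rx":0,"ry":0,"rz":0,"grip":-0.1},{"dx":0,"dy":0,"dz":-0.073,"rx":0,"ry":0,"rz":0,"grip":0}]'
python3 -m creep '[{"dx":0,"dy":0,"dz":0,"rx":0,"ry":0,"rz":0,"grip":0.1},{"dx":0,"dy":0,"dz":0,"rx":0,"ry":0,"rz":0,"grip":1},{"dx":0,"dy":0,"dz":0,"rx":0,"ry":0,"rz":0,"grip":1},{"dx":0,"dy":0,"dz":0,"rx":0,"ry":0,"rz":0,"grip":1},{"dx":0,"dy":0,"dz":0,"rx":0,"ry":0,"rz":0,"grip":1}]'
```

```text
clock: 12.32
eef_pos: [392.2, -169.3, 5.6]
tool_rot: [-3.141, 0.0, -2.649]
force: [0.6, -0.2, -0.3]
width: 43.3
gripper_force: 0.0
clock: 12.95
eef_pos: [392.1, -169.4, 6.0]
tool_rot: [-3.141, 0.0, -2.649]
force: [-0.6, -1.4, 6.7]
width: 31.1
gripper_force: 58.8
```

```bash
python3 -m creep '[{"dx":0,"dy":0,"dz":0.05,"rx":0,"ry":0,"rz":0,"grip":1},{"dx":0.02,"dy":0.01,"dz":0.15,"rx":0,"ry":0,"rz":-0.02,"grip":1},{"dx":0.12,"dy":0.06,"dz":0.2,"rx":0,"ry":0,"rz":-0.04,"grip":1},{"dx":0.24,"dy":0.12,"dz":0.21,"rx":0,"ry":0,"rz":-0.06,"grip":1},{"dx":0.36,"dy":0.18,"dz":0.21,"rx":0,"ry":0,"rz":-0.08,"grip":1}]'
python3 -m creep '[{"dx":0.12,"dy":0.06,"dz":0,"rx":0,"ry":0,"rz":-0.015,"grip":1},{"dx":0.22,"dy":0.11,"dz":0,"rx":0,"ry":0,"rz":-0.015,"grip":1},{"dx":0.27,"dy":0.138,"dz":-0.03,"rx":0,"ry":0,"rz":-0.015,"grip":1},{"dx":0.28,"dy":0.143,"dz":-0.08,"rx":0,"ry":0,"rz":-0.015,"grip":1},{"dx":0.28,"dy":0.143,"dz":-0.12,"rx":0,"ry":0,"rz":-0.015,"grip":1}]'
python3 -c "
from h import *
s=ctrl.read_state();print(s['eef_pos'],np.degrees(s['tool_rot'])%360,s['qpos'].round(2))"
```

```text
clock: 13.58
eef_pos: [537.5, -97.0, 90.1]
tool_rot: [-3.141, 0.001, 3.127]
force: [-0.4, -0.1, -0.4]
width: 31.3
gripper_force: 59.6
clock: 14.2
eef_pos: [646.3, -40.9, 39.4]
tool_rot: [-3.14, -0.003, 3.038]
force: [0.6, -0.8, 0.2]
width: 31.3
gripper_force: 59.6
[646.34457027 -40.85917102  39.36529583] [180.0688615  359.85292239 174.03855641] [ 0.5   1.04 -0.88  1.64  0.95  0.95  0.72]
```

```bash
python3 -m creep '[{"dx":0.003,"dy":0.002,"dz":-0.03,"rx":0,"ry":0,"rz":0,"grip":1},{"dx":0.003,"dy":0.002,"dz":-0.055,"rx":0,"ry":0,"rz":0,"grip":1},{"dx":0.003,"dy":0.002,"dz":-0.067,"rx":0,"ry":0,"rz":0,"grip":1},{"dx":0.003,"dy":0.002,"dz":-0.067,"rx":0,"ry":0,"rz":0,"grip":1},{"dx":0.003,"dy":0.002,"dz":-0.067,"rx":0,"ry":0,"rz":0,"grip":1}]'
```

```text
clock: 14.82
eef_pos: [649.5, -39.2, 15.1]
tool_rot: [3.141, 0.001, 3.037]
force: [0.2, -0.7, -0.8]
width: 31.3
gripper_force: 59.6
```

```bash
python3 -m creep '[{"dx":0,"dy":0,"dz":-0.008,"rx":0,"ry":0,"rz":0,"grip":1},{"dx":0,"dy":0,"dz":-0.015,"rx":0,"ry":0,"rz":0,"grip":1},{"dx":0,"dy":0,"dz":-0.015,"rx":0,"ry":0,"rz":0,"grip":1},{"dx":0,"dy":0,"dz":-0.015,"rx":0,"ry":0,"rz":0,"grip":0.15},{"dx":0,"dy":0,"dz":-0.015,"rx":0,"ry":0,"rz":0,"grip":0.05}]'
```

```text
clock: 15.45
eef_pos: [649.1, -39.3, 8.3]
tool_rot: [3.142, -0.0, 3.037]
force: [-0.7, -0.9, -0.5]
width: 40.6
gripper_force: 0.0
```

```bash
python3 -m creep '[{"dx":0,"dy":0,"dz":0.06,"rx":0,"ry":0,"rz":0,"grip":0.05},{"dx":0,"dy":0,"dz":0.15,"rx":0,"ry":0,"rz":-0.01,"grip":-0.5},{"dx":-0.08,"dy":-0.06,"dz":0.19,"rx":0,"ry":0,"rz":-0.03,"grip":-1},{"dx":-0.19,"dy":-0.14,"dz":0.19,"rx":0,"ry":0,"rz":-0.05,"grip":-1},{"dx":-0.3,"dy":-0.225,"dz":0.19,"rx":0,"ry":0,"rz":-0.07,"grip":-1}]'
python3 -m creep '[{"dx":-0.11,"dy":-0.085,"dz":0,"rx":0,"ry":0,"rz":-0.01,"grip":-1},{"dx":-0.22,"dy":-0.17,"dz":0,"rx":0,"ry":0,"rz":-0.016,"grip":-1},{"dx":-0.31,"dy":-0.23,"dz":-0.01,"rx":0,"ry":0,"rz":-0.016,"grip":-1},{"dx":-0.37,"dy":-0.28,"dz":-0.03,"rx":0,"ry":0,"rz":-0.016,"grip":-1},{"dx":-0.37,"dy":-0.28,"dz":-0.03,"rx":0,"ry":0,"rz":-0.016,"grip":-1}]'
python3 -c "
from h import *
s=ctrl.read_state();save('wrist','w5.png');print(s['eef_pos'],np.degrees(s['tool_rot'])%360,s['qpos'].round(2))
s=ctrl.read_state();print(s['eef_pos'])"
```

```text
clock: 16.08
eef_pos: [528.7, -129.8, 86.4]
tool_rot: [3.141, 0.002, 2.594]
force: [1.1, -0.8, 0.2]
width: 85.6
gripper_force: 0.0
clock: 16.7
eef_pos: [379.0, -243.2, 73.2]
tool_rot: [-3.139, -0.0, 2.493]
force: [-0.2, -0.6, -0.4]
width: 85.1
gripper_force: 0.0
[ 379.02684385 -243.23629394   73.15699124] [180.14941613 359.9898426  142.85524264] [ 1.02  0.75 -0.77  2.18  0.99  0.61  0.43]
[ 381.21535329 -242.04861035   73.52261519]
```

View pics/w5.png

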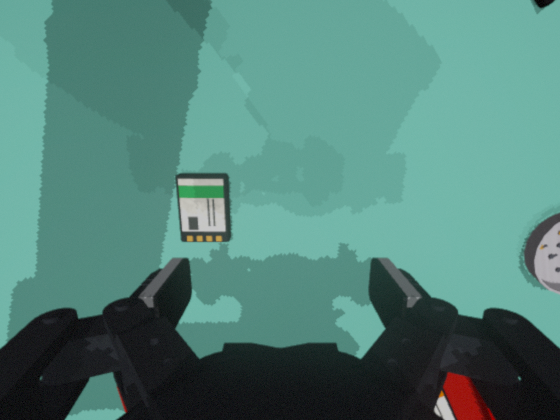

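The small battery is at about (204,207), with top corners near (177,173), (228,173), (230,241) and (181,241).

Run:
```python
from fit import *
s=ctrl.read_state();print(s['eef_pos'],np.degrees(s['tool_rot'])[2]%360)
print(rect([(177,174),(228,173),(230,241),(181,242)],12,'wrist'))
```

```text
[ 381.21535329 -242.04861035   73.52261519] 142.97685218677032
(array([ 338.9, -277.4]), 'yaw 141.6', array([35., 50., 36., 50.]))
```

```bash
python3 -m creep '[{"dx":-0.06,"dy":-0.05,"dz":-0.02,"rx":0,"ry":0,"rz":-0.003,"grip":-0.9},{"dx":-0.1,"dy":-0.08,"dz":-0.05,"rx":0,"ry":0,"rz":-0.003,"grip":-0.8},{"dx":-0.107,"dy":-0.087,"dz":-0.08,"rx":0,"ry":0,"rz":-0.003,"grip":-0.7},{"dx":-0.107,"dy":-0.087,"dz":-0.1,"rx":0,"ry":0,"rz":-0.003,"grip":-0.6},{"dx":-0.107,"dy":-0.087,"dz":-0.1,"rx":0,"ry":0,"rz":-0.003,"grip":-0.6}]'
python3 -c "
from h import *
s=ctrl.read_state();print(s['eef_pos'],np.degrees(s['tool_rot'])%360,s['qpos'].round(2))"
```

```text
clock: 17.38
eef_pos: [339.7, -275.3, 32.7]
tool_rot: [3.141, 0.001, 2.48]
force: [0.1, -0.0, 0.0]
width: 68.3
gripper_force: 0.0
[ 339.67250746 -275.3293788    32.67073591] [1.79950173e+02 4.03412110e-02 1.42104708e+02] [ 1.06  0.81 -0.66  2.23  1.15  0.51  0.38]
```

```bash
python3 -m creep '[{"dx":-0.004,"dy":-0.003,"dz":-0.035,"rx":0,"ry":0,"rz":0,"grip":-0.5},{"dx":-0.004,"dy":-0.003,"dz":-0.058,"rx":0,"ry":0,"rz":0,"grip":-0.4},{"dx":-0.004,"dy":-0.003,"dz":-0.067,"rx":0,"ry":0,"rz":0,"grip":-0.3},{"dx":-0.004,"dy":-0.003,"dz":-0.067,"rx":0,"ry":0,"rz":0,"grip":-0.2},{"dx":-0.004,"dy":-0.003,"dz":-0.067,"rx":0,"ry":0,"rz":0,"grip":-0.1}]'
python3 -m creep '[{"dx":0,"dy":0,"dz":0,"rx":0,"ry":0,"rz":0,"grip":0.1},{"dx":0,"dy":0,"dz":0,"rx":0,"ry":0,"rz":0,"grip":1},{"dx":0,"dy":0,"dz":0,"rx":0,"ry":0,"rz":0,"grip":1},{"dx":0,"dy":0,"dz":0,"rx":0,"ry":0,"rz":0,"grip":1},{"dx":0,"dy":0,"dz":0,"rx":0,"ry":0,"rz":0,"grip":1}]'
```

```text
clock: 18.0
eef_pos: [337.2, -277.3, 6.1]
tool_rot: [3.141, 0.001, 2.478]
force: [0.3, -0.7, 0.6]
width: 46.7
gripper_force: 0.0
clock: 18.62
eef_pos: [336.9, -277.4, 6.4]
tool_rot: [-3.141, 0.001, 2.478]
force: [-0.8, 0.4, 7.4]
width: 33.9
gripper_force: 59.0
```

```bash
python3 -m creep '[{"dx":0,"dy":0,"dz":0.05,"rx":0,"ry":0,"rz":0,"grip":1},{"dx":0.02,"dy":0,"dz":0.15,"rx":0,"ry":0,"rz":0.02,"grip":1},{"dx":0.11,"dy":-0.01,"dz":0.2,"rx":0,"ry":0,"rz":0.04,"grip":1},{"dx":0.23,"dy":-0.03,"dz":0.21,"rx":0,"ry":0,"rz":0.06,"grip":1},{"dx":0.36,"dy":-0.043,"dz":0.21,"rx":0,"ry":0,"rz":0.076,"grip":1}]'
python3 -m creep '[{"dx":0.1,"dy":-0.01,"dz":0,"rx":0,"ry":0,"rz":0,"grip":1},{"dx":0.19,"dy":-0.023,"dz":0,"rx":0,"ry":0,"rz":0,"grip":1},{"dx":0.227,"dy":-0.027,"dz":-0.03,"rx":0,"ry":0,"rz":0,"grip":1},{"dx":0.227,"dy":-0.027,"dz":-0.08,"rx":0,"ry":0,"rz":0,"grip":1},{"dx":0.227,"dy":-0.027,"dz":-0.12,"rx":0,"ry":0,"rz":0,"grip":1}]'
python3 -c "
from h import *
s=ctrl.read_state();print(s['eef_pos'],np.degrees(s['tool_rot'])%360,s['qpos'].round(2))"
```

```text
clock: 19.25
eef_pos: [481.6, -295.7, 90.5]
tool_rot: [-3.141, 0.0, 2.958]
force: [0.4, -1.1, 0.3]
width: 33.7
gripper_force: 60.2
clock: 19.88
eef_pos: [568.8, -305.3, 39.3]
tool_rot: [-3.141, -0.004, 2.956]
force: [-0.2, -0.5, -0.9]
width: 33.4
gripper_force: 60.2
[ 568.76795005 -305.26118929   39.28515746] [180.01799484 359.76150565 169.36035187] [ 0.92  1.03 -0.86  1.65  0.94  0.94  1.08]
```

```bash
python3 -m creep '[{"dx":0.004,"dy":0,"dz":-0.03,"rx":0,"ry":0,"rz":0,"grip":1},{"dx":0.004,"dy":0,"dz":-0.055,"rx":0,"ry":0,"rz":0,"grip":1},{"dx":0.004,"dy":0,"dz":-0.067,"rx":0,"ry":0,"rz":0,"grip":1},{"dx":0.004,"dy":0,"dz":-0.07,"rx":0,"ry":0,"rz":0,"grip":1},{"dx":0.004,"dy":0,"dz":-0.07,"rx":0,"ry":0,"rz":0,"grip":1}]'
```

```text
clock: 20.5
eef_pos: [573.4, -305.3, 14.1]
tool_rot: [-3.141, 0.001, 2.956]
force: [0.1, 0.4, 0.4]
width: 33.6
gripper_force: 60.2
```

```bash
python3 -m creep '[{"dx":0,"dy":0,"dz":-0.006,"rx":0,"ry":0,"rz":0,"grip":1},{"dx":0,"dy":0,"dz":-0.011,"rx":0,"ry":0,"rz":0,"grip":1},{"dx":0,"dy":0,"dz":-0.011,"rx":0,"ry":0,"rz":0,"grip":1},{"dx":0,"dy":0,"dz":-0.011,"rx":0,"ry":0,"rz":0,"grip":0.1},{"dx":0,"dy":0,"dz":-0.011,"rx":0,"ry":0,"rz":0,"grip":0}]'
```

```text
clock: 21.12
eef_pos: [573.1, -305.2, 9.2]
tool_rot: [3.141, -0.0, 2.956]
force: [-0.3, -0.4, 0.5]
width: 42.7
gripper_force: 0.0
```

```bash
python3 -m creep '[{"dx":0,"dy":0,"dz":0.06,"rx":0,"ry":0,"rz":0,"grip":0},{"dx":0,"dy":0,"dz":0.15,"rx":0,"ry":0,"rz":-0.02,"grip":-0.5},{"dx":-0.01,"dy":0.1,"dz":0.2,"rx":0,"ry":0,"rz":-0.045,"grip":-1},{"dx":-0.03,"dy":0.24,"dz":0.2,"rx":0,"ry":0,"rz":-0.07,"grip":-1},{"dx":-0.05,"dy":0.38,"dz":0.2,"rx":0,"ry":0,"rz":-0.095,"grip":-1}]'
python3 -m creep '[{"dx":-0.02,"dy":0.14,"dz":0,"rx":0,"ry":0,"rz":-0.025,"grip":-1},{"dx":-0.04,"dy":0.28,"dz":0,"rx":0,"ry":0,"rz":-0.05,"grip":-1},{"dx":-0.07,"dy":0.42,"dz":0,"rx":0,"ry":0,"rz":-0.075,"grip":-1},{"dx":-0.09,"dy":0.54,"dz":-0.02,"rx":0,"ry":0,"rz":-0.09,"grip":-1},{"dx":-0.09,"dy":0.59,"dz":-0.04,"rx":0,"ry":0,"rz":-0.09,"grip":-1}]'
python3 -c "
from h import *
s=ctrl.read_state();save('wrist','w6.png');c=get_calibration('wrist');import pickle;pickle.dump(c,open('c6','wb'));print(s['eef_pos'],np.degrees(s['tool_rot'])%360,s['qpos'].round(2))
s=ctrl.read_state();print(s['eef_pos'])"
```

```text
clock: 21.75
eef_pos: [553.8, -151.7, 91.4]
tool_rot: [3.139, 0.002, 2.353]
force: [0.6, 1.1, -1.0]
width: 85.2
gripper_force: 0.0
clock: 22.38
eef_pos: [517.1, 87.5, 75.3]
tool_rot: [3.138, -0.002, 1.798]
force: [-0.1, -0.4, -0.4]
width: 85.7
gripper_force: 0.0
[517.09809324  87.51473791  75.31634485] [179.80564828 359.90535791 103.04210374] [ 0.14  0.75 -0.56  1.99  0.69  0.6  -0.66]
[517.0080099   89.58822802  74.55668509]
```

View pics/w6.png

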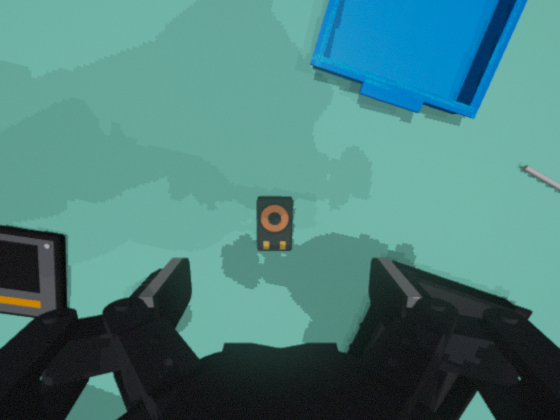

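The speaker is square to the tool at (275,223), with corners (257,196), (292,196), (293,250) and (257,250).

Run:
```python
from fit import *
s=ctrl.read_state();print(s['eef_pos'],np.degrees(s['tool_rot'])[2]%360)
print(rect([(257,196),(292,196),(293,250),(257,250)],14,'wrist'))
```

```text
[517.0080099   89.58822802  74.55668509] 103.1716105154337
(array([514. ,  91.2]), 'yaw 103.5', array([25., 41., 26., 40.]))
```

```bash
python3 -m creep '[{"dx":-0.007,"dy":0.003,"dz":-0.06,"rx":0,"ry":0,"rz":0,"grip":-0.6},{"dx":-0.007,"dy":0.003,"dz":-0.12,"rx":0,"ry":0,"rz":0,"grip":-0.4},{"dx":-0.007,"dy":0.003,"dz":-0.155,"rx":0,"ry":0,"rz":0,"grip":-0.2},{"dx":-0.007,"dy":0.003,"dz":-0.17,"rx":0,"ry":0,"rz":0,"grip":0},{"dx":-0.007,"dy":0.003,"dz":-0.17,"rx":0,"ry":0,"rz":0,"grip":0.1}]'
python3 -m creep '[{"dx":0,"dy":0,"dz":0,"rx":0,"ry":0,"rz":0,"grip":0.3},{"dx":0,"dy":0,"dz":0,"rx":0,"ry":0,"rz":0,"grip":1},{"dx":0,"dy":0,"dz":0,"rx":0,"ry":0,"rz":0,"grip":1},{"dx":0,"dy":0,"dz":0,"rx":0,"ry":0,"rz":0,"grip":1},{"dx":0,"dy":0,"dz":0,"rx":0,"ry":0,"rz":0,"grip":1}]'
```

```text
clock: 23.05
eef_pos: [514.6, 83.8, 5.6]
tool_rot: [3.141, -0.0, 1.793]
force: [0.5, 0.3, -0.0]
width: 38.4
gripper_force: 0.0
clock: 23.68
eef_pos: [514.8, 84.0, 6.3]
tool_rot: [3.14, 0.0, 1.793]
force: [-1.1, -0.8, 5.5]
width: 24.3
gripper_force: 59.3
```

```bash
python3 -m creep '[{"dx":0,"dy":0,"dz":0.05,"rx":0,"ry":0,"rz":0,"grip":1},{"dx":0,"dy":0.02,"dz":0.15,"rx":0,"ry":0,"rz":-0.01,"grip":1},{"dx":0.03,"dy":0.11,"dz":0.19,"rx":0,"ry":0,"rz":-0.03,"grip":1},{"dx":0.07,"dy":0.22,"dz":0.19,"rx":0,"ry":0,"rz":-0.044,"grip":1},{"dx":0.1,"dy":0.33,"dz":0.19,"rx":0,"ry":0,"rz":-0.044,"grip":1}]'
python3 -m creep '[{"dx":0.02,"dy":0.08,"dz":0,"rx":0,"ry":0,"rz":0,"grip":1},{"dx":0.038,"dy":0.13,"dz":-0.02,"rx":0,"ry":0,"rz":0,"grip":1},{"dx":0.038,"dy":0.145,"dz":-0.06,"rx":0,"ry":0,"rz":0,"grip":1},{"dx":0.038,"dy":0.145,"dz":-0.11,"rx":0,"ry":0,"rz":0,"grip":1},{"dx":0.038,"dy":0.145,"dz":-0.11,"rx":0,"ry":0,"rz":0,"grip":1}]'
python3 -c "
from h import *
s=ctrl.read_state();save('wrist','w7.png');print(s['eef_pos'],np.degrees(s['tool_rot'])%360,s['qpos'].round(2))"
```

```text
clock: 24.3
eef_pos: [555.4, 217.0, 82.3]
tool_rot: [3.14, -0.0, 1.515]
force: [0.0, -0.1, -0.3]
width: 23.9
gripper_force: 59.1
clock: 24.92
eef_pos: [567.8, 271.1, 34.7]
tool_rot: [-3.137, 0.004, 1.516]
force: [-1.2, -0.2, 0.7]
width: 23.8
gripper_force: 59.0
[567.82336696 271.11581255  34.73650704] [180.23449405   0.23493831  86.86192839] [-0.22  0.9  -0.46  1.7   0.58  0.69 -1.05]
```

View pics/w7.png

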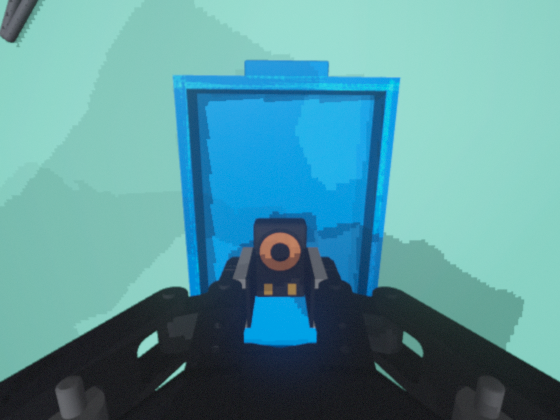

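The speaker is level and centred over the blue tray at (280,255). Lowering.

```bash
python3 -m creep '[{"dx":0,"dy":0,"dz":-0.03,"rx":0,"ry":0,"rz":0,"grip":1},{"dx":0,"dy":0,"dz":-0.045,"rx":0,"ry":0,"rz":0,"grip":1},{"dx":0,"dy":0,"dz":-0.053,"rx":0,"ry":0,"rz":0,"grip":1},{"dx":0,"dy":0,"dz":-0.053,"rx":0,"ry":0,"rz":0,"grip":1},{"dx":0,"dy":0,"dz":-0.053,"rx":0,"ry":0,"rz":0,"grip":1}]'
```

```text
clock: 25.6
eef_pos: [569.7, 274.1, 16.4]
tool_rot: [3.141, -0.0, 1.517]
force: [-0.9, -0.8, -0.3]
width: 23.9
gripper_force: 59.0
```

```bash
python3 -m creep '[{"dx":0,"dy":0,"dz":-0.01,"rx":0,"ry":0,"rz":0,"grip":1},{"dx":0,"dy":0,"dz":-0.018,"rx":0,"ry":0,"rz":0,"grip":1},{"dx":0,"dy":0,"dz":-0.018,"rx":0,"ry":0,"rz":0,"grip":1},{"dx":0,"dy":0,"dz":-0.018,"rx":0,"ry":0,"rz":0,"grip":0.3},{"dx":0,"dy":0,"dz":-0.018,"rx":0,"ry":0,"rz":0,"grip":0.1}]'
python3 -m creep '[{"dx":0,"dy":0,"dz":0.04,"rx":0,"ry":0,"rz":0,"grip":0.1},{"dx":0,"dy":0,"dz":0.12,"rx":0,"ry":0,"rz":0,"grip":0},{"dx":0,"dy":0.05,"dz":0.25,"rx":0,"ry":0,"rz":0,"grip":0},{"dx":-0.1,"dy":0.15,"dz":0.3,"rx":0,"ry":0,"rz":0,"grip":0},{"dx":-0.15,"dy":0.25,"dz":0.35,"rx":0,"ry":0,"rz":0,"grip":0}]'
python3 - <<'E'
from h import *
import cv2
im=save('scene','sc2.png'); save('side','sd2.png')
a=cv2.imread('pics/scene0.png').astype(int); b=im[:,:,::-1].astype(int)
# shift of dish and jar by phase correlation
for n,(x,y) in {'dish':(243,202),'jar':(302,204)}.items():
    A=a[y-22:y+22,x-22:x+22].mean(2);B=b[y-22:y+22,x-22:x+22].mean(2)
    print(n,cv2.phaseCorrelate(A,B),abs(A-B).mean())
c=get_calibration('scene');K=np.array(c['mtx']);T=np.linalg.inv(c['world_from_camera'])
for n,(lo,hi,off) in {'red':((138,119),(207,190),0),'black':((165,214),(254,305),0),'blue':((289,299),(402,416),0)}.items():
    s=b[lo[1]:hi[1],lo[0]:hi[0]];d=abs(s-a[lo[1]:hi[1],lo[0]:hi[0]]).sum(2)>90
    k,l,st,ce=cv2.connectedComponentsWithStats(d.astype(np.uint8))
    for i in range(1,k):
        if st[i,4]>60:
            u=ce[i]+lo; print(n,st[i],u.round(),ray('scene',u,14)[:2].round())
E
```

```text
clock: 26.22
eef_pos: [569.4, 273.9, 8.7]
tool_rot: [-3.141, 0.0, 1.517]
force: [-0.1, 0.4, 0.2]
width: 38.2
gripper_force: 0.0
clock: 26.85
eef_pos: [507.9, 375.3, 151.4]
tool_rot: [3.141, -0.001, 1.518]
force: [0.7, 0.4, -1.1]
width: 42.7
gripper_force: 0.0
dish ((0.5745423733233004, 0.4021845679699858), 0.7777742042538278) 12.778925619834713
jar ((0.5387937258686541, 0.6174600578660154), 0.6532962422502646) 24.69455922865014
red [ 18  17  25  20 300] [168. 146.] [ 574. -298.]
red [ 24  36  30  24 402] [177. 166.] [ 588. -235.]
black [  59    0   30   60 1055] [242. 238.] [576.  -7.]
black [ 20  21  35  28 464] [203. 248.] [649. -34.]
black [ 41  49  29  24 336] [220. 275.] [652.  33.]
black [82 71  7 16 65] [251. 292.] [627.  95.]
blue [  0   0  21  34 396] [296. 311.] [585. 171.]
blue [   5   22   98   92 3628] [342. 370.] [588. 295.]
blue [   0   44   50   73 1824] [305. 391.] [656. 286.]
blue [100  59  13  22 131] [395. 368.] [516. 345.]
blue [ 72  90  28  20 165] [377. 400.] [575. 363.]
```

Run:
```python
from h import *
s=ctrl.read_state();print(s['eef_pos'],s['clock'])
for n,f in(('side','sd2.png'),):
    im=cv2.imread('pics/'+f)[:,:,::-1].astype(int)
    m=(im[...,0]>120)&(im[...,0]-im[...,2]>50)&(abs(im[...,1]-im[...,0]*.55)<30)
    d=(im.sum(2)<200)
    v,u=np.nonzero(m[125:180,220:295]);print(n,len(u),u.mean()+220 if len(u) else 0,v.mean()+125 if len(u) else 0)
    if len(u):print(ray(n,(u.mean()+220,v.mean()+125),17))
```

```text
[506.03597846 382.50285815 153.51455226] 26.95
side 4 252.0 148.5
[562.98906519 287.74592983  17.        ]
```

```bash
python3 -c "
from cell import ctrl
print(ctrl.finish_job())"
```

```text
the job is handed in; nothing more can be done
None
```

The job is handed in at about 27 s: both batteries are in the red tray, both boards in the black tray and the loudspeaker in the blue tray. The dish and jar showed no shift in the last picture; the speaker was checked only roughly there, from a few cone-coloured pixels. No verdict was returned.

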